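# Seat the weighing pan on its pegs

### The job

The date stamp was left standing in the bay of the portion weigher: take it out and stand it upright on the bare table top. Then, without lifting the pan off the weigher, slide the steel weighing pan along the sill into the bay until it drops over the four locating pegs and sits fully home and level. Leave the ink pad and the marker where they are.

Things in the scene. Friction and masses are not known exactly. Their poses are not given: they have to be found in the camera images.
- weigher_base: Grey portion weigher base, fixed, 275 x 210 mm, small display on one long side. Origin: on the table under the middle of its bay, where the pan's middle belongs. Its x axis points from the loading sill to the end stop: the pan slides in that way. In its frame (mm): bay floor at z = 30 from x = -63 to 61; the seated pan's underside rests on this floor.
- sill (a point): Middle of the weigher's flat loading sill, on its top, at (-131.5, 0, 40) mm in the base's frame. The sill runs from x = -200 to -63 and y = -105 to 105 mm; the pan starts on it.
- stop (a point): Top edge of the end stop's inner face, at (61, 0, 59) mm in the base's frame; the stop is 12 mm thick. Side guides, also up to z = 59, have inner faces at y = +-76.5 mm from x = -15 to the stop; from x = -15 back to -62 they flare out to about y = +-91 mm.
- peg_left (a point): Tip of one of the two nearer pegs, at (-12, 60, 39.5) mm in the base's frame; its twin is at (-12, -60, 39.5). The four pegs are steel, 12 mm in diameter, with domed tips, and rise 9.5 mm from the bay floor, half a millimetre below the sill.
- peg_far_left (a point): Tip of one of the two farther pegs, at (38, 35, 39.5) mm in the base's frame; its twin is at (38, -35, 39.5).
- weigh_pan: Loose steel weighing pan: 120 (x) x 150 (y) mm plate 5 mm thick with a 3 mm thick rim, 24 mm high in all, about 0.5 kg, polished and slippery. Origin: centre of its underside, z up, x as the base's x when seated. Four 17 mm through holes at (-12, +-60) and (38, +-35) mm match the pegs. It starts on the sill, roughly in line with the bay, holes (38, +-35) leading.
- date_stamp: Date stamp, 92 mm high: foot about 20 (x) x 44 (y) mm and 28 mm high, above it an upright round wooden handle about 27 mm thick, its axis at x = 2.5 mm, from z = 28 to 92. Origin: on its underside, z up. It starts upright on the bay floor between the pegs.
- ink_pad: Closed black ink pad, 62 x 86 x 19 mm, lying on the table left of the bag sealer; origin at the centre of its underside. Not to be moved.
- marker_red: Marker pen with a red cap, 15 x 132 x 17 mm, lying on the table left of the bag sealer; origin at the centre of its underside. Not to be moved.
Not all that is in view belongs to the job. Leave any yellow look-alike of the date_stamp alone.

How it is judged:
By the outcome, as a careful person would: the job done as asked, in the order asked, and still so for the second after the job is handed in, with the robot touching nothing.
It also fails if it takes over 64 s, if anything falls off the work surface, if the arm or the gripper's body presses on something with over 40 N, if the wrist force passes 120 N, or if a joint passes its speed limit or range.

### The arm

A 6-joint arm with a two-finger parallel gripper is mounted at the origin on a cart in front of the work surface, level with it; the furniture and walls round the work are solid. World frame = base frame: x ahead of the robot, y to its left, z up, the work surface at z = 0. Lengths are in m, angles in rad, forces in N, time in s.
With the tool pointing down it reaches from about 0.25 to 0.775 m from the base axis. Payload 4 kg.
Tool frame: the origin (TCP) lies on the centre line of the jaws, within the pads' length; the fingertips stand robot.tips_ahead ahead of it and the grasp point (between the pads) lies 8 mm behind it (robot.tips_ahead is the distance from the TCP to the fingertips, in m); z points along the fingers, y is the line along which they close (so a half turn about z gives the same grasp; the last joint's range is limited). The gripper opens to 94 mm and grips with 3 to 60 N. Pads are 16 mm wide; open, the fingers measure 119 mm over their backs; the gripper's body (75 mm by 177 mm) begins 78 mm behind the grasp point.
Start: joints at [1.066, 0.087, 1.371, -0, 1.684, -0.103], TCP at [0.215, 0.506, 0.217] pointing down, gripper open.
Joint ranges: [-3.1, 3.1], [-0.76, 2.03], [0.27, 2.55], [-1.08, 4.22], [0.17, 2.65], [-2.57, 2.57]. Speed limits (rad/s): [2.79, 2.79, 3.14, 3.14, 3.14, 3.14].

### API

Orientations are given as [roll, pitch, yaw] about the fixed x, y, z axes, in that order (R = Rz(yaw) Ry(pitch) Rx(roll)).
In Python, from bench import robot, snapshot, close_job, spotter gives the robot as it stands. The module is installed in compiled form; this text tells all that it offers.
- The arm moves only by the tool servo_tool, never from a script. Its argument "commands" is one flat list of numbers, 7 for each row, row after row: the shift along the tool's x, y, z in m, then the turn, a rotation vector about the tool's x, y, z in degrees, then the finger opening in m, from 0 to 0.094. In form: [x, y, z, ax, ay, az, grip, x, y, z, ax, ay, az, grip, ...]. A call has 1 to 10 rows; each row is the pose to reach, as a shift and turn from the pose commanded when the call began, along the tool's axes at that moment; what a row does not reach only later rows make up. A row lasts 1/8 s, in which the tool goes at most 62.5 mm and 10.7 degrees, less where a joint would pass 70% of its speed; a pose out of reach is approached as far as the arm can. A call with a gripper value outside its range is refused whole. The fingers move at their own pace and stop on an object; the grip force is fixed at half the most. Time passes only in rows, so rows that repeat a pose let the fingers close. It gives the time, the measured TCP pose, the force, the opening and the grip force at its end, in the units of the state.
- robot.get_obs(): the state, without advancing time (a new reading comes with each control period).
- snapshot(name): name is "scene" or "top" or "wrist"; returns a dict with "img" (384x512x3 uint8, blue, green, red), "camera_matrix" (3x3 intrinsics, pixels), "extrinsics" (4x4, takes a point from camera to world coordinates); the wrist camera has in their place "hand_eye" (4x4, takes a point from camera to tool coordinates, whose origin is the TCP and whose axes are the flange's). Camera axes: x right, y down, z forward; pixel columns grow to the right and rows downward; lengths in m; the calibration is good to about 2 mm. A picture is of the moment at which its call begins: read the wrist's pose just before it. There is no depth.
- close_job(): hands the job in; it is judged then, once.
Trained networks look in a picture, given as the dict that the camera call returned (one of the last four; its "shot" number tells which), for a name from the list of things; names that differ only in an ending like _2 or _b are one class to them, and where a whole thing is asked for, a point or a joint stands for the part that bears it (a point fixed in the world has none). Each returns a list of dicts, best first, with "conf" (0 to 1); they miss things now and then, are a little off and sometimes report something else, mostly with a low value. They report only what shows in the picture. A call takes as long as a camera call. They do not tell look-alikes from the thing itself.
- spotter.trace(name, picture): "region" (384x512 bool, what is visible of it) and "box" ([left, top, width, height] in pixels, round what is visible of it).
The state is a dict: "time": time; "joint_positions": joint angles; "qvel": joint speeds; "joint_torque": joint torques, N m; "tool_pos": TCP position; "ee_rot": TCP orientation; "wrist_force": force on the tool from outside, world axes, zero at the start; "wrist_torque": the same for the moment, N m; "width": finger opening in m; "finger_force": force on a finger pad.
Only numpy, scipy, OpenCV 4.12 (cv2) and the standard library are available. Lean on these libraries where they do the work, as an engineer would, in place of code of your own. Each camera call takes 0.05 s, during which the arm holds its last target. There are 200 camera calls.

## Working session

There is one attempt and no reset: what is moved stays moved. The work goes in short steps, Python scripts to look and compute and a tool call to move; the robot and the scene stay as the last step left them, time stands still between calls to the robot, and variables do not carry over. Pictures are saved under pics/ and viewed, at most 10 in all, crops included, and the job is handed in when it is done.

Besides the shell and the picture viewer there is one more tool, called after "Call:" in YAML: its name, and indented under it one key for each argument. servo_tool: Moves the arm, as the interface text tells. Its arguments: {"type":"object","properties":{"commands":{"type":"array","items":{"type":"number"}}},"required":["commands"]}

```bash
mkdir -p pics; cat > h.py <<'E'
import numpy as np, cv2
from bench import robot, snapshot, close_job, spotter
from scipy.spatial.transform import Rotation as R
def cam(p, o=None):
    K=p["camera_matrix"]
    if "extrinsics" in p: T=np.array(p["extrinsics"])
    else:
        T=np.eye(4); T[:3,:3]=R.from_euler('xyz',o["ee_rot"]).as_matrix(); T[:3,3]=o["tool_pos"]; T=T@np.array(p["hand_eye"])
    return np.array(K),T
def ray(p,uv,z,o=None):
    K,T=cam(p,o); d=T[:3,:3]@np.linalg.solve(K,[uv[0],uv[1],1]); return T[:3,3]+d*(z-T[2,3])/d[2]
def proj(p,X,o=None):
    K,T=cam(p,o); c=(np.atleast_2d(X)-T[:3,3])@T[:3,:3]; c=c@K.T; return c[:,:2]/c[:,2:]
E
python3 - <<'E'
from h import *
o=robot.get_obs(); print({k:np.round(v,3).tolist() for k,v in o.items()}, robot.tips_ahead)
ims=[]
for n in ["scene","top"]:
    p=snapshot(n); ims.append(p["img"]); cv2.imwrite(f"pics/{n}0.png",cv2.resize(p["img"],(800,600)))
    for t in ["weigher_base","weigh_pan","date_stamp","ink_pad","marker_red"]:
        for d in spotter.trace(t,p): print(n,t,round(d["conf"],2),d["box"])
    print(np.round(cam(p)[1],3).tolist())
E
```

```text
{'time': 0.0, 'joint_positions': [1.066, 0.088, 1.372, -0.0, 1.684, -0.103], 'qvel': [0.0, -0.0, -0.0, 0.0, -0.0, -0.001], 'joint_torque': [-0.0, -34.019, -30.243, 0.072, 0.033, -0.0], 'tool_pos': [0.215, 0.506, 0.215], 'ee_rot': [-3.139, -0.0, 2.74], 'wrist_force': [0.024, -0.09, -0.249], 'wrist_torque': [0.001, 0.027, 0.017], 'finger_force': 0.0, 'width': 0.094} 0.011
scene weigher_base 0.98 [231.7, 205.9, 138.5, 118.8]
scene weigh_pan 0.59 [284.2, 228.9, 75.5, 71.0]
scene date_stamp 0.77 [358.2, 212.8, 17.2, 25.1]
scene date_stamp 0.58 [274.5, 218.3, 18.7, 27.4]
scene ink_pad 0.42 [232.0, 201.4, 137.6, 119.8]
[[0.775, -0.484, 0.407, 0.056], [-0.632, -0.607, 0.482, -0.628], [0.014, -0.63, -0.776, 1.103], [0.0, 0.0, 0.0, 1.0]]
top weigher_base 0.65 [273.1, 166.2, 123.0, 98.6]
top weigh_pan 0.69 [329.5, 175.6, 61.2, 67.7]
top date_stamp 0.65 [306.9, 207.8, 11.6, 17.7]
top date_stamp 0.49 [337.3, 126.5, 22.7, 22.0]
top ink_pad 0.79 [131.5, 199.7, 36.4, 26.2]
top marker_red 0.69 [161.9, 228.7, 10.6, 52.0]
[[-0.007, -0.995, 0.095, 0.546], [-1.0, 0.008, 0.011, 0.006], [-0.012, -0.095, -0.995, 0.929], [0.0, 0.0, 0.0, 1.0]]
```

View pics/scene0.png

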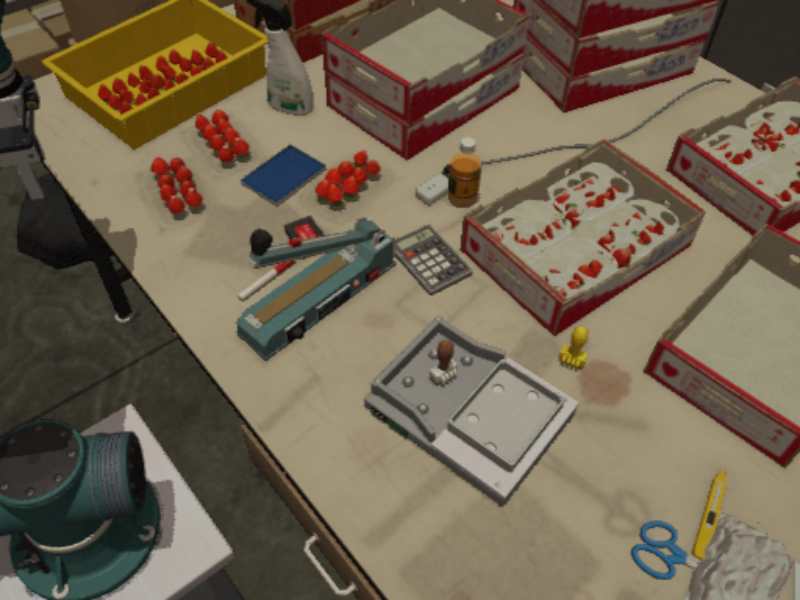

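View pics/top0.png

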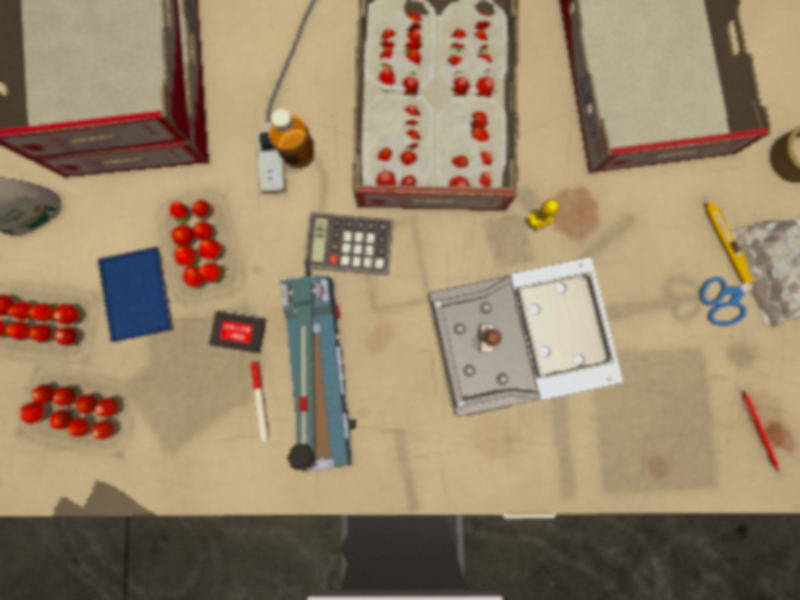

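The scene view shows the weigher with a brown-handled stamp in its bay: top-view pixels about (489,337) of 800x600. A yellow look-alike stands on the table at (545,213). The one in the bay fits the description, standing between the pegs. The pan lies on the right, on the sill, at about (568,325). The pegs are at about (486,307), (502,379), (460,328) and (470,370).

```bash
cat > fit.py <<'E'
from h import *
from scipy.optimize import least_squares
PEG=np.array([[-12,60,39.5],[-12,-60,39.5],[38,35,39.5],[38,-35,39.5]])/1000
def place(q,P):
    c,s=np.cos(q[2]),np.sin(q[2]); P=np.asarray(P); return np.c_[q[0]+c*P[:,0]-s*P[:,1], q[1]+s*P[:,0]+c*P[:,1], P[:,2]]
E
python3 - <<'E'
from fit import *
p=snapshot("top")
uv=np.array([[502,379],[486,307],[470,370],[460,328]])*.64
# +x base = world +y; base +y = world -x (down in image)
X=np.array([ray(p,u,.0395) for u in uv]); print(np.round(X,4))
f=lambda q:(place(q,PEG)-X)[:,:2].ravel()
r=least_squares(f,[.45,-.1,1.5]); print(r.x, np.round(r.fun*1000,1))
q=r.x
for d in spotter.trace("date_stamp",p)[:2]:
    b=d["box"]; print(ray(p,[b[0]+b[2]/2,b[1]+b[3]/2],.05), d["conf"])
b=spotter.trace("weigh_pan",p)[0]["region"]; m=cv2.minAreaRect(np.argwhere(b)[:,::-1].astype(np.float32)); print("pan",ray(p,m[0],.064),m)
print(np.array(p["camera_matrix"])); w=snapshot("wrist"); print(np.round(w["hand_eye"],4).tolist(),w["camera_matrix"].tolist())
E
```

```text
[[ 0.5005 -0.1634  0.0395]
 [ 0.6177 -0.1403  0.0395]
 [ 0.5154 -0.1119  0.0395]
 [ 0.5836 -0.0971  0.0395]]
[ 0.55688549 -0.14091697  1.77049354] [-0.1 -1.2  0.4 -0.5 -0.3  1.3  0.   0.3]
[ 0.77351647 -0.23407582  0.05      ] 0.77
[ 0.56725177 -0.1424553   0.05      ] 0.54
pan [ 0.58753887 -0.25773515  0.064     ] ((360.35296630859375, 207.41177368164062), (61.11897659301758, 49.96233367919922), 75.96376037597656)
[[347.22279713   0.         249.83602527]
 [  0.         347.22279713 191.63059913]
 [  0.           0.           1.        ]]
[[0.0002, -0.9687, -0.2483, 0.0719], [1.0, 0.0001, 0.0004, -0.0004], [-0.0004, -0.2483, 0.9687, -0.168], [0.0, 0.0, 0.0, 1.0]] [[269.3352331155297, 0.0, 255.53892032010592], [0.0, 269.3352331155297, 185.06450327097454], [0.0, 0.0, 1.0]]
```

Call:
servo_tool:
  commands: [-0.06,-0.05,-0.085,0,0,6,0.094,-0.12,-0.1,-0.085,0,0,12,0.094,-0.17,-0.145,-0.085,0,0,18,0.094,-0.22,-0.185,-0.085,0,0,24,0.094,-0.27,-0.225,-0.085,0,0,30,0.094,-0.32,-0.265,-0.085,0,0,36,0.094,-0.37,-0.31,-0.085,0,0,42,0.094,-0.42,-0.35,-0.085,0,0,48,0.094,-0.47,-0.39,-0.085,0,0,55.6,0.094,-0.52,-0.43,-0.085,0,0,55.6,0.094]

```text
time: 2.05
tool_pos: [0.4912, -0.0293, 0.3017]
ee_rot: [3.14, 0.0, 1.768]
wrist_force: [0.3, 1.3, -0.5]
width: 0.0938
finger_force: 0.0
```

Call:
servo_tool:
  commands: [-0.05,0.015,0,0,0,0,0.094,-0.1,0.03,0,0,0,0,0.094,-0.13,0.039,0,0,0,0,0.094,-0.13,0.039,0,0,0,0,0.094,-0.13,0.039,0,0,0,0,0.094]

```text
time: 2.68
tool_pos: [0.5542, -0.1464, 0.3015]
ee_rot: [3.142, -0.001, 1.77]
wrist_force: [-0.3, 0.7, -0.9]
width: 0.0941
finger_force: 0.0
```

```bash
python3 - <<'E'
from fit import *
o=robot.get_obs(); p=snapshot("wrist"); print(o["tool_pos"],o["ee_rot"],np.abs(o["qvel"]).max())
for t in ["weigh_pan","date_stamp"]:
    for d in spotter.trace(t,p): print(t,round(d["conf"],2),d["box"])
q=[.5569,-.1409,1.7705]
im=cv2.resize(p["img"],None,fx=2,fy=2,interpolation=cv2.INTER_CUBIC)
uv=proj(p,place(q,PEG),o); print(uv.round(1).tolist())
for u in uv: cv2.circle(im,tuple(int(v*2) for v in u),12,(0,0,255),1)
cx,cy=proj(p,place(q,[[-60,0,40]] and [[-.06,0,.04]]),o)[0]*2
print(cx,cy); np.save("w1.npy",p["img"])
x0=int(np.clip(cx-400,0,224)); y0=int(np.clip(cy-300,0,168)); print(x0,y0)
cv2.imwrite("pics/w1.png",im[y0:y0+600,x0:x0+800])
E
```

```text
[ 0.55420936 -0.14643612  0.30148475] [ 3.14159014e+00 -6.70477327e-04  1.76979334e+00] 0.0210563867197836
weigh_pan 0.77 [216.1, 198.3, 94.9, 72.0]
date_stamp 0.67 [251.9, 147.5, 31.5, 26.9]
date_stamp 0.63 [357.1, 219.3, 32.1, 39.2]
[[220.9, 166.4], [295.0, 166.4], [235.8, 135.0], [280.3, 135.0]]
515.8868800011857 389.80874066698306
115 89
```

View pics/w1.png

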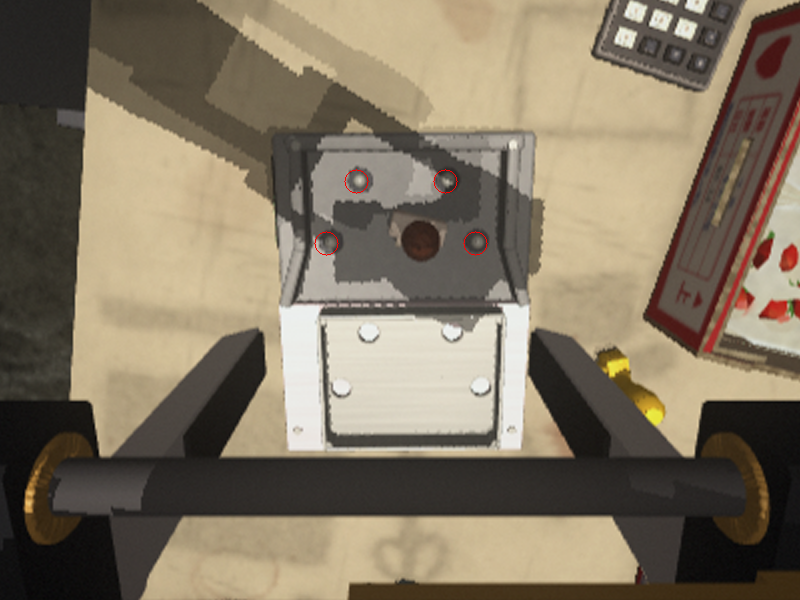

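The wrist view shows the brown stamp's handle top at crop (421,240), between the four pegs, whose fitted circles sit on the domes. The yellow look-alike is outside, at (630,385). The pan lies on the sill with holes at (368,331), (452,331), (342,387) and (480,385), about 5 mm off to the right of the bay's centre line.

```bash
python3 - <<'E'
from fit import *
o=robot.get_obs(); p=snapshot("wrist")
g=lambda u:((u[0]+115)/2,(u[1]+89)/2)
print("handle top",ray(p,g((421,240)),.122,o))
H=np.array([ray(p,g(u),.045,o) for u in [(342,387),(480,385),(368,331),(452,331)]])
f=lambda q:(place(q,PEG)-H)[:,:2].ravel()
r=least_squares(f,[.58,-.27,1.77]); print("pan",r.x,(r.fun*1000).round(1))
D=np.array([ray(p,g(u),.039,o) for u in [(330,241),(478,241),(357,178),(450,180)]])
f=lambda q:(place(q,PEG)-D)[:,:2].ravel()
b=least_squares(f,[.55,-.14,1.77]); print("base",b.x,(b.fun*1000).round(1))
Ri=np.array([[np.cos(b.x[2]),np.sin(b.x[2])],[-np.sin(b.x[2]),np.cos(b.x[2])]])
print("pan in base",Ri@(r.x-b.x)[:2]*1000,np.degrees(r.x-b.x)[2])
s=snapshot("scene")
for d in spotter.trace("date_stamp",s):
    v,u=np.nonzero(d["region"]); t=v<v.min()+13
    print(d["box"],"handle mid", ray(s,(u[t].mean(),v[t].mean()),.1))
yp=snapshot("top"); print("edge",ray(yp,(330,330),0))
E
```

```text
handle top [ 0.56813692 -0.13260959  0.122     ]
pan [ 0.58987658 -0.25926671  1.78516224] [-1.  -0.2  0.6 -0.   0.4 -0.4  0.1  0.6]
base [ 0.55892422 -0.1383239   1.76902151] [-0.3 -0.2 -0.2 -0.4  2.  -0.  -1.5  0.7]
pan in base [-124.66990148   -6.52902263] 0.9247960460854749
[273.0, 217.6, 21.5, 27.9] handle mid [ 0.57066618 -0.13381512  0.1       ]
[360.3, 209.7, 18.2, 27.4] handle mid [ 0.75559941 -0.24795251  0.1       ]
edge [ 0.27477612 -0.18737311  0.        ]
```

Call:
servo_tool:
  commands: [0.01,0.017,0.05,0,0,0,0.094,0.01,0.017,0.1,0,0,0,0.094,0.01,0.017,0.15,0,0,0,0.094,0.01,0.017,0.185,0,0,0,0.094,0.01,0.017,0.205,0,0,0,0.094,0.01,0.017,0.211,0,0,0,0.094,0.01,0.017,0.211,0,0,0,0.06,0.01,0.017,0.211,0,0,0,0.04,0.01,0.017,0.211,0,0,0,0.02,0.01,0.017,0.211,0,0,0,0.01]

```text
time: 4.28
tool_pos: [0.5695, -0.134, 0.0911]
ee_rot: [3.14, 0.001, 1.769]
wrist_force: [0.2, -0.4, -0.0]
width: 0.0578
finger_force: 0.0
```

Call:
servo_tool:
  commands: [0,0,0,0,0,0,0.01,0,0,0,0,0,0,0.01,0,0,0,0,0,0,0.01,0,0,0,0,0,0,0.01]

```text
time: 4.78
tool_pos: [0.569, -0.1339, 0.0903]
ee_rot: [-3.141, -0.0, 1.769]
wrist_force: [-1.1, 0.5, 0.4]
width: 0.0251
finger_force: 30.0
```

Call:
servo_tool:
  commands: [0,0,-0.02,0,0,0,0.01,0,0,-0.06,0,0,0,0.01,0,0,-0.1,0,0,0,0.01,-0.02,-0.025,-0.1,0,0,0,0.01,-0.05,-0.065,-0.1,0,0,0,0.01,-0.08,-0.105,-0.1,0,0,0,0.01,-0.11,-0.145,-0.1,0,0,0,0.01,-0.14,-0.185,-0.1,0,0,0,0.01,-0.16,-0.21,-0.1,0,0,0,0.01,-0.166,-0.216,-0.1,0,0,0,0.01]

```text
time: 6.02
tool_pos: [0.3889, -0.3403, 0.19]
ee_rot: [-3.141, -0.001, 1.766]
wrist_force: [-0.1, 0.4, -0.8]
width: 0.025
finger_force: 30.0
```

Call:
servo_tool:
  commands: [0,0,0,0,0,0,0.01,0,0,0,0,0,0,0.01]

```text
time: 6.28
tool_pos: [0.3909, -0.3384, 0.1902]
ee_rot: [3.141, -0.001, 1.771]
wrist_force: [1.4, 0.8, -0.4]
width: 0.0251
finger_force: 30.0
```

```bash
python3 - <<'E'
from fit import *
o=robot.get_obs(); print(o["tool_pos"],o["ee_rot"],o["width"],o["wrist_force"],o["finger_force"])
w=snapshot("wrist"); s=snapshot("scene")
cv2.imwrite("pics/held.png",np.vstack([cv2.resize(w["img"],(400,300)),cv2.resize(s["img"][180:330,230:430],(400,300))]))
E
```

```text
[ 0.39089661 -0.3383555   0.1902266 ] [ 3.14117297e+00 -6.66797172e-04  1.77087709e+00] 0.0251354387203805 [ 1.35819727  0.83074897 -0.35902239] 29.99982568435371
```

View pics/held.png

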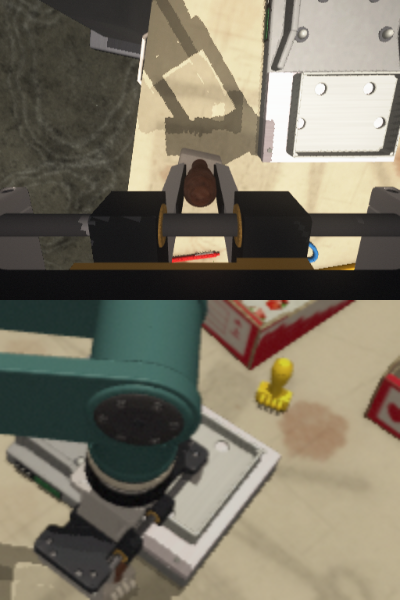

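The stamp is held upright in the jaws, its handle at (200,185) in the wrist half, over bare table. The pan is undisturbed on the sill. Lowering it next.

Call:
servo_tool:
  commands: [0,0,0.04,0,0,0,0.01,0,0,0.08,0,0,0,0.01,0,0,0.105,0,0,0,0.01,0,0,0.12,0,0,0,0.01,0,0,0.126,0,0,0,0.01,0,0,0.129,0,0,0,0.01,0,0,0.1295,0,0,0,0.01]

```text
time: 7.25
tool_pos: [0.3906, -0.3397, 0.0618]
ee_rot: [3.141, 0.001, 1.769]
wrist_force: [0.4, -0.4, -1.9]
width: 0.0251
finger_force: 30.0
```

Call:
servo_tool:
  commands: [0,0,0.0005,0,0,0,0.01,0,0,0.001,0,0,0,0.01,0,0,0.001,0,0,0,0.01]

```text
time: 7.62
tool_pos: [0.3903, -0.3395, 0.0602]
ee_rot: [3.141, 0.001, 1.769]
wrist_force: [-0.5, 0.0, 0.8]
width: 0.0252
finger_force: 30.0
```

Call:
servo_tool:
  commands: [0,0,0.0005,0,0,0,0.01,0,0,0.001,0,0,0,0.01,0,0,0.001,0,0,0,0.01]

```text
time: 8.0
tool_pos: [0.3904, -0.3399, 0.0602]
ee_rot: [3.141, 0.002, 1.769]
wrist_force: [-1.7, 1.0, 6.3]
width: 0.0248
finger_force: 30.0
```

Contact (6 N). Release slowly, then go up.

Call:
servo_tool:
  commands: [0,0,0,0,0,0,0.03,0,0,-0.0005,0,0,0,0.035,0,0,-0.0005,0,0,0,0.045,0,0,-0.0005,0,0,0,0.05,0,0,-0.0005,0,0,0,0.05,0,0,-0.02,0,0,0,0.05,0,0,-0.06,0,0,0,0.05,0,0,-0.11,0,0,0,0.094,0,0,-0.16,0,0,0,0.094,0,0,-0.2,0,0,0,0.094]

```text
time: 9.25
tool_pos: [0.3903, -0.3394, 0.2613]
ee_rot: [3.14, 0.002, 1.769]
wrist_force: [0.5, -0.6, -0.5]
width: 0.077
finger_force: 0.0
```

Call:
servo_tool:
  commands: [0.008,0.04,0,0,0,0,0.094,0.016,0.085,0,0,0,0,0.094,0.024,0.13,0,0,0,0,0.094,0.032,0.175,0,0,0,0,0.094,0.039,0.211,0,0,0,0,0.094,0.039,0.211,0.05,0,0,0,0.094,0.039,0.211,0.1,0,0,0,0.094,0.039,0.211,0.14,0,0,0,0.094,0.039,0.211,0.17,0,0,0,0.094,0.039,0.211,0.17,0,0,0,0.094]

```text
time: 10.5
tool_pos: [0.5873, -0.2582, 0.0851]
ee_rot: [-3.136, -0.005, 1.769]
wrist_force: [-0.1, -0.1, 0.6]
width: 0.0939
finger_force: 0.0
```

```bash
python3 - <<'E'
from fit import *
o=robot.get_obs(); print(o["tool_pos"],o["ee_rot"],o["width"],o["wrist_force"])
w=snapshot("wrist"); s=snapshot("scene"); t=snapshot("top")
cv2.imwrite("pics/pan1.png",np.hstack([cv2.resize(w["img"],(400,300)),cv2.resize(s["img"][180:330,230:430],(400,300))]))
for d in spotter.trace("date_stamp",s): print(d["conf"],d["box"])
E
```

```text
[ 0.58726715 -0.25822923  0.08508596] [-3.13594412 -0.00490438  1.7694101 ] 0.09386127984818518 [-0.10776184 -0.13878196  0.63710349]
0.78 [273.9, 328.0, 17.8, 27.0]
0.73 [358.7, 212.9, 18.9, 24.6]
```

View pics/pan1.png

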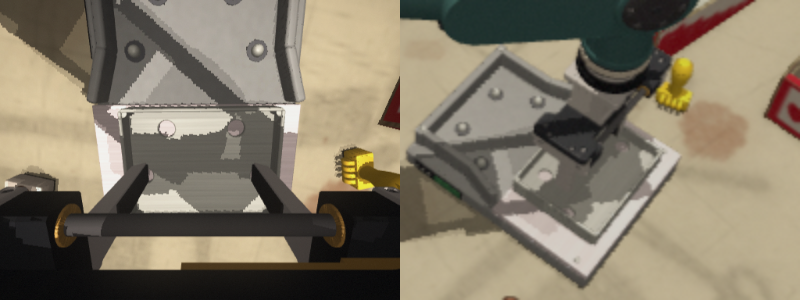

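The fingers hang centred within the pan's rim: tips at about (143,170) and (258,170), rim at 118–282 in the wrist half. The yellow stamp is clear. Next I go down inside the pan.

Call:
servo_tool:
  commands: [0,0,0.01,0,0,0,0.094,0,0,0.018,0,0,0,0.094,0,0,0.023,0,0,0,0.094,0,0,0.023,0,0,0,0.094]

```text
time: 11.2
tool_pos: [0.5888, -0.2591, 0.0649]
ee_rot: [-3.14, -0.001, 1.769]
wrist_force: [1.2, 0.1, -0.2]
width: 0.0941
finger_force: 0.0
```

Call:
servo_tool:
  commands: [0,0,0.004,0,0,0,0.094,0,-0.004,0.004,0,0,0,0.094,0,-0.008,0.004,0,0,0,0.094,0,-0.01,0.004,0,0,0,0.094,0,-0.012,0.004,0,0,0,0.094,0,-0.0135,0.004,0,0,0,0.094,0,-0.015,0.004,0,0,0,0.094,0,-0.0165,0.004,0,0,0,0.094,0,-0.018,0.004,0,0,0,0.094,0,-0.018,0.004,0,0,0,0.094]

```text
time: 12.45
tool_pos: [0.5716, -0.263, 0.062]
ee_rot: [3.142, 0.0, 1.769]
wrist_force: [1.3, 0.1, 0.3]
width: 0.0937
finger_force: 0.5
```

```bash
python3 - <<'E'
from fit import *
o=robot.get_obs(); print(o["tool_pos"],o["ee_rot"],o["width"],o["wrist_force"])
w=snapshot("wrist")
cv2.imwrite("pics/pan2.png",cv2.resize(w["img"][20:260,100:420],(800,600),interpolation=cv2.INTER_CUBIC))
E
```

```text
[ 0.5715918  -0.26299788  0.06197964] [3.14155412e+00 9.05561890e-05 1.76933457e+00] 0.09374538933189516 [1.28144899 0.05815672 0.29653627]
```

View pics/pan2.png

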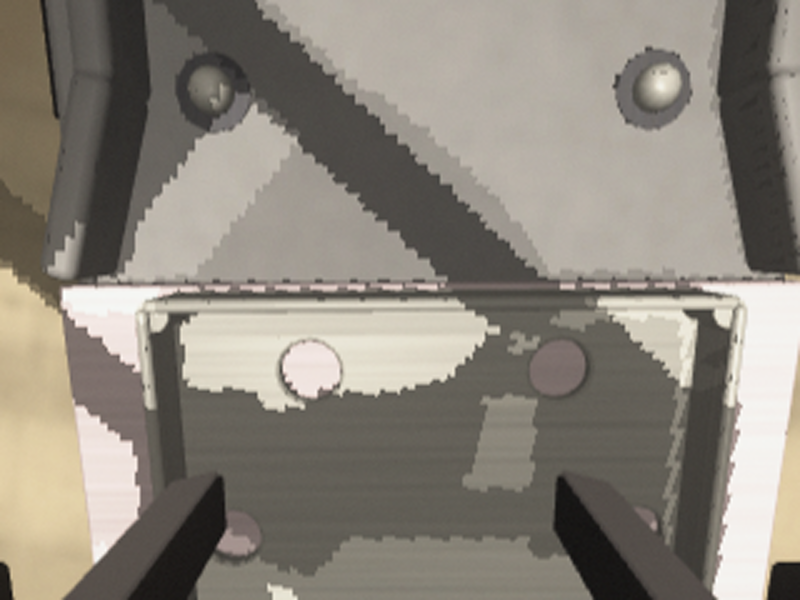

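The pan is now in line. The leading holes at (311,369) and (558,367) have midpoint 434, against the pegs' (213,90) and (653,88) with midpoint 433, and the rim is square to the bay. I now centre the fingers and pull on the leading rim from inside.

Call:
servo_tool:
  commands: [0,0.006,0,0,0,0,0.094,0,0.012,0,0,0,0,0.094,0.015,0.012,0,0,0,0,0.094,0.03,0.012,0,0,0,0,0.094,0.04,0.012,0,0,0,0,0.094,0.045,0.012,0,0,0,0,0.094,0.05,0.012,0,0,0,0,0.094,0.055,0.012,0,0,0,0,0.094,0.06,0.012,0,0,0,0,0.094,0.065,0.012,0,0,0,0,0.094]

```text
time: 13.75
tool_pos: [0.5707, -0.1969, 0.0621]
ee_rot: [3.141, 0.0, 1.769]
wrist_force: [0.7, -2.2, 0.5]
width: 0.0938
finger_force: 0.8
```

Call:
servo_tool:
  commands: [0.006,0,0,0,0,0,0.094,0.013,0,0,0,0,0,0.094,0.02,0,0,0,0,0,0.094,0.027,0,0,0,0,0,0.094,0.034,0,0,0,0,0,0.094,0.041,0,0,0,0,0,0.094,0.048,0,0,0,0,0,0.094,0.055,0,0,0,0,0,0.094,0.062,0,0,0,0,0,0.094,0.066,0,0,0,0,0,0.094]

```text
time: 15.0
tool_pos: [0.5574, -0.1316, 0.0618]
ee_rot: [-3.142, -0.0, 1.77]
wrist_force: [0.3, -0.5, 0.3]
width: 0.0936
finger_force: 0.5
```

```bash
python3 - <<'E'
from fit import *
o=robot.get_obs(); print(o["tool_pos"],o["ee_rot"],o["width"],o["wrist_force"])
w=snapshot("wrist");s=snapshot("scene")
cv2.imwrite("pics/pan3.png",np.hstack([cv2.resize(w["img"][20:260,100:420],(400,300)),cv2.resize(s["img"][180:330,230:430],(400,300))]))
E
```

```text
[ 0.55744557 -0.13159384  0.06184857] [-3.14153937e+00 -1.90071598e-04  1.76969687e+00] 0.09364381617149188 [ 0.27097235 -0.54600928  0.33355914]
```

View pics/pan3.png

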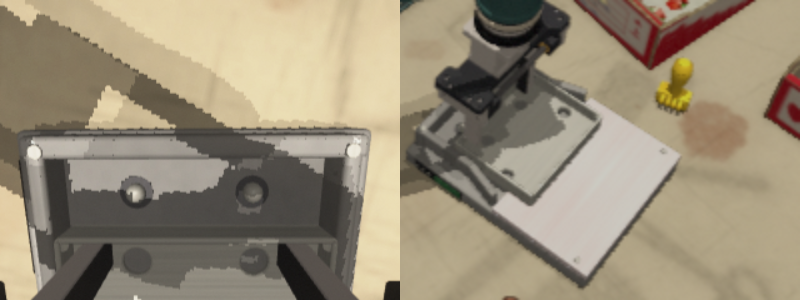

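The pan is riding straight: its leading holes at (137,262) and (254,262) line up with the far pegs at (137,193) and (252,192). About 41 mm remain.

Call:
servo_tool:
  commands: [0.005,0,0,0,0,0,0.094,0.01,0,0,0,0,0,0.094,0.015,0,0,0,0,0,0.094,0.02,0,0,0,0,0,0.094,0.025,0,0,0,0,0,0.094,0.029,0,0,0,0,0,0.094,0.032,0,0,0,0,0,0.094,0.034,0,0,0,0,0,0.094,0.035,0,0,0,0,0,0.094,0.036,0,0,0,0,0,0.094]

```text
time: 16.35
tool_pos: [0.5503, -0.0966, 0.0617]
ee_rot: [-3.141, -0.001, 1.769]
wrist_force: [-0.9, 0.3, -0.2]
width: 0.0939
finger_force: 0.0
```

Call:
servo_tool:
  commands: [0.0007,0,0,0,0,0,0.094,0.0014,0,0,0,0,0,0.094,0.0021,0,0,0,0,0,0.094,0.0028,0,0,0,0,0,0.094,0.0035,0,0,0,0,0,0.094,0.0035,0,0,0,0,0,0.094]

```text
time: 17.1
tool_pos: [0.5498, -0.0934, 0.0619]
ee_rot: [3.142, 0.0, 1.77]
wrist_force: [-0.1, 0.6, -0.1]
width: 0.0939
finger_force: 0.1
```

```bash
python3 - <<'E'
from fit import *
o=robot.get_obs(); print(o["tool_pos"],o["ee_rot"],o["width"],o["wrist_force"])
w=snapshot("wrist");s=snapshot("scene")
cv2.imwrite("pics/pan4.png",np.hstack([cv2.resize(w["img"][60:300,100:420],(400,300)),cv2.resize(s["img"][190:300,230:377],(400,300))]))
E
```

```text
[ 0.5497843  -0.09342128  0.06187761] [3.14153690e+00 6.91448594e-05 1.76950677e+00] 0.09392126845828438 [-0.14032147  0.64335774 -0.06026226]
```

View pics/pan4.png

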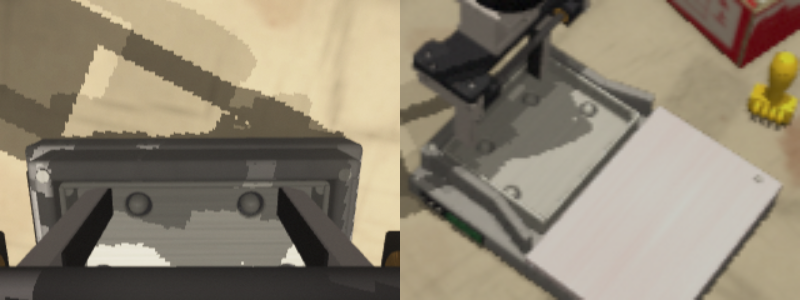

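The pegs show through the holes at (138,203) and (250,203) in the wrist half, and the trailing edge seems lower than the sill. I'll retreat and check closely.

Call:
servo_tool:
  commands: [-0.005,0,0,0,0,0,0.094,-0.012,0,0,0,0,0,0.094,-0.012,0,-0.01,0,0,0,0.094,-0.012,0,-0.04,0,0,0,0.094,-0.025,0,-0.08,0,0,0,0.094,-0.04,0,-0.13,0,0,0,0.094,-0.05,0,-0.15,0,0,0,0.094,-0.05,0,-0.15,0,0,0,0.094,-0.05,0,-0.15,0,0,0,0.094]

```text
time: 18.32
tool_pos: [0.5591, -0.142, 0.2107]
ee_rot: [-3.14, -0.001, 1.769]
wrist_force: [-0.4, 0.1, -0.1]
width: 0.0939
finger_force: 0.0
```

```bash
python3 - <<'E'
from fit import *
o=robot.get_obs(); print(o["tool_pos"],o["ee_rot"],o["wrist_force"])
w=snapshot("wrist");s=snapshot("scene")
q=[.5589,-.1385,1.769]
im=cv2.resize(w["img"],None,fx=3,fy=3,interpolation=cv2.INTER_CUBIC)
c=proj(w,place(q,[[0,0,.04]]),o)[0]*3; print(c)
a=[[x,y,.054] for x,y in [(.06,.075),(.06,-.075),(-.06,-.075),(-.06,.075)]]
for z,col in[(.054,(0,255,0)),(.064,(0,0,255))]:
    for u in proj(w,place(q,[[x,y,z] for x,y,_ in a]),o): cv2.circle(im,tuple(int(v*3) for v in u),4,col,1)
x0=int(max(c[0]-260,0));y0=int(max(c[1]-260,0)); A=im[y0:y0+520,x0:x0+520]
B=cv2.resize(s["img"][195:285,235:325],(270,270),interpolation=cv2.INTER_CUBIC)
B=np.vstack([B,np.zeros((A.shape[0]-270,270,3),np.uint8)])
cv2.imwrite("pics/pan5.png",np.hstack([A,B]))
for d in spotter.trace("date_stamp",s): print(d["conf"],d["box"])
E
```

```text
[ 0.55905388 -0.14195617  0.21067351] [-3.13997922e+00 -1.45478681e-03  1.76947571e+00] [-0.37644469  0.14400251 -0.10073657]
[768.90952134 513.71869376]
0.71 [359.6, 211.3, 16.8, 29.3]
0.6 [272.2, 328.4, 21.4, 29.3]
0.46 [231.3, 207.3, 136.6, 114.3]
```

View pics/pan5.png

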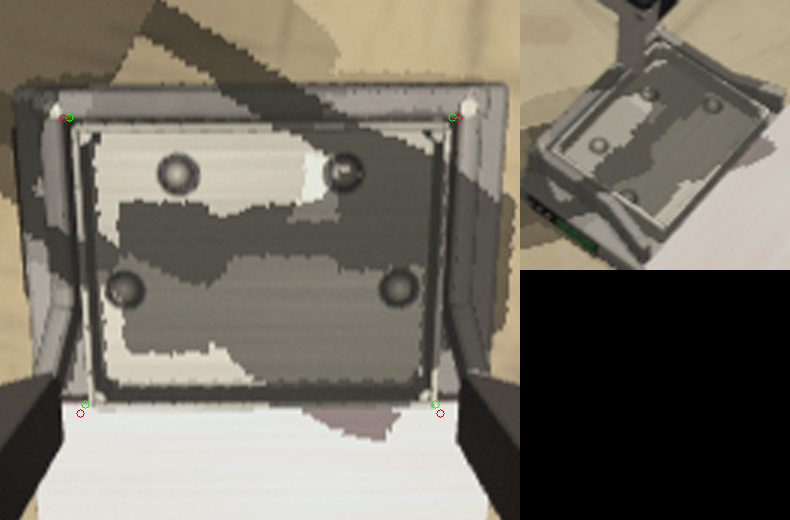

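The pan's outline (72–452 px wide at the front, 91–436 at the rear) matches the seated height (green marks: 69–452, 86–436), not the raised one (red). I'll confirm by touching the plate lightly at its rear and then its front.

Call:
servo_tool:
  commands: [-0.035,0,0.04,0,0,0,0.094,-0.035,0,0.09,0,0,0,0.094,-0.035,0,0.13,0,0,0,0.094,-0.035,0,0.15,0,0,0,0.094,-0.035,0,0.158,0,0,0,0.094,-0.035,0,0.161,0,0,0,0.094,-0.035,0,0.163,0,0,0,0.094,-0.035,0,0.1642,0,0,0,0.094,-0.035,0,0.1652,0,0,0,0.094,-0.035,0,0.1652,0,0,0,0.094]

```text
time: 19.73
tool_pos: [0.5667, -0.1768, 0.0469]
ee_rot: [3.141, 0.0, 1.769]
wrist_force: [0.1, 0.0, -0.3]
width: 0.0939
finger_force: 0.0
```

Call:
servo_tool:
  commands: [0,0,0.0006,0,0,0,0.094,0,0,0.0012,0,0,0,0.094,0,0,0.0018,0,0,0,0.094,0,0,0.0018,0,0,0,0.094]

```text
time: 20.23
tool_pos: [0.5667, -0.1768, 0.0463]
ee_rot: [3.141, 0.0, 1.769]
wrist_force: [-1.8, 1.1, 6.7]
width: 0.0941
finger_force: 3.1
```

The rear of the plate is at 35 mm, so it is seated. Front check next.

Call:
servo_tool:
  commands: [0,0,-0.008,0,0,0,0.094,0,0,-0.012,0,0,0,0.094,0.03,0,-0.012,0,0,0,0.094,0.058,0,-0.012,0,0,0,0.094,0.058,0,-0.006,0,0,0,0.094,0.058,0,-0.002,0,0,0,0.094,0.058,0,-0.001,0,0,0,0.094,0.058,0,0,0,0,0,0.094,0.058,0,0,0,0,0,0.094]

```text
time: 21.35
tool_pos: [0.5552, -0.1205, 0.0463]
ee_rot: [3.141, -0.0, 1.769]
wrist_force: [-3.1, 1.7, 8.1]
width: 0.0938
finger_force: 3.8
```

Front contact is at the same height, so the pan is level and home. Now up and away.

Call:
servo_tool:
  commands: [0,0,-0.01,0,0,0,0.094,0,0,-0.04,0,0,0,0.094,0,0,-0.09,0,0,0,0.094,0,0,-0.14,0,0,0,0.094,0,0,-0.19,0,0,0,0.094,0,0,-0.22,0,0,0,0.094,0,0,-0.22,0,0,0,0.094,0,0,-0.22,0,0,0,0.094]

```text
time: 22.35
tool_pos: [0.5546, -0.1201, 0.2629]
ee_rot: [-3.139, -0.001, 1.769]
wrist_force: [0.1, -0.2, -0.2]
width: 0.0941
finger_force: 0.0
```

```bash
python3 - <<'E'
from fit import *
o=robot.get_obs(); print(o["tool_pos"],o["wrist_force"])
s=snapshot("scene"); w=snapshot("wrist")
cv2.imwrite("pics/end.png",np.hstack([cv2.resize(s["img"][190:370,220:400],(400,400),interpolation=cv2.INTER_CUBIC),cv2.resize(w["img"],(400,400))]))
E
```

```text
[ 0.55463989 -0.12010326  0.26293287] [ 0.100734   -0.19215497 -0.24474457]
```

View pics/end.png

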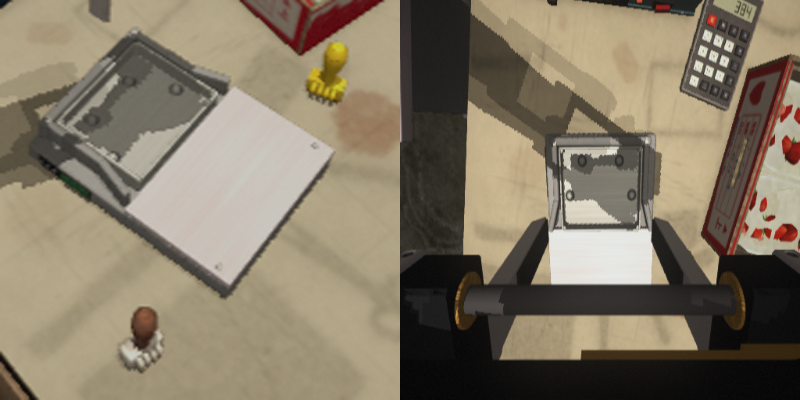

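The stamp stands upright on the bare table at (143,340). The pan is seated in the bay with the pegs through its holes, and the yellow look-alike has not moved.

```bash
python3 -c "
from bench import close_job; print(close_job())"
```

```text
the job is handed in; nothing more can be done
None
```

The job is handed in at about 22 s: the date stamp stands upright on the bare table, the pan was slid along the sill and sits level over all four pegs, and I did not touch the ink pad, marker or yellow look-alike.

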